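# Dry run along the collar seam, then switch to weld

## Task

Make the dry run for the weld on the flanged collar: starting at the tack with the green paint patch, trace the seam with the fingertips pointing straight down about a centimetre above the flange, over the centre of each copper tack in turn round to the one with the red patch, without touching the collar or cutting low across its opening. Then push the yellow-knobbed lever on the grey control box all the way over to the green-lamp side. Pick nothing up, and leave the collar and all the tools where they are.

Things in the scene. Friction and masses are not known exactly. Their poses are not given: they have to be found in the camera images.
- collar: sheet-metal duct collar standing loose on the turntable: tube 160 mm wide with a 150 mm opening, flange at its top 210 mm wide, 110 mm high overall, 0.5 to 0.9 kg. Origin: centre of its underside, z up. The dark seam circle (80 mm radius) on the flange's top carries eight 11 mm copper tack dots 30 degrees apart, counterclockwise from above; the first lies on its +x axis
- tack1 (a point): first tack on the seam, on the flange's top face, z up, 155 mm above the table; a green paint patch (16 x 18 mm) on the flange just outside it marks the start
- tack2 (a point): second tack on the seam, on the flange's top face, z up, 155 mm above the table
- tack3 (a point): third tack on the seam, on the flange's top face, z up, 155 mm above the table
- tack4 (a point): fourth tack on the seam, on the flange's top face, z up, 155 mm above the table
- tack5 (a point): fifth tack on the seam, on the flange's top face, z up, 155 mm above the table
- tack6 (a point): sixth tack on the seam, on the flange's top face, z up, 155 mm above the table
- tack7 (a point): seventh tack on the seam, on the flange's top face, z up, 155 mm above the table
- tack8 (a point): eighth tack on the seam, on the flange's top face, z up, 155 mm above the table; a red paint patch just outside it marks the end (from here the remaining 150 degrees of the seam have no tacks)
- turntable: fixed steel turntable, plate 224 mm diameter, plate top 45 mm above the table; origin under its centre. It does not turn
- control_box: fixed grey box 130 x 110 x 50 mm high with a lever on top (pivot block 70 x 50 x 25 mm); origin under its centre, z up. Its +x axis is the direction in which the lever is pushed over; a blue lamp lies on the side from which the lever starts and a green lamp on the side to which it goes
- mode (a joint): lever angle: 0 leaning 0.5 rad from upright towards the box's -x (dry run, blue lamp side), 1.0 rad leaning 0.5 rad towards its +x (weld, green lamp side), against a stop at both ends. It swings about the box's y axis, takes about 1 N at the knob, and stays where it is left
- mode_tip (a point): centre of the lever's yellow knob (ball of 26 mm diameter) 80 mm from the pivot on a 10 mm rod; the pivot lies 72 mm above the table over the box's origin; the knob is 142 to 152 mm above the table
- magnet: red triangular welding magnet, 16 x 70 x 56 mm high, standing loose; origin under its centre. Bystander
- brush: wire brush with wooden handle, 170 mm long, lying loose; origin under its centre. Bystander
- hammer: hammer with wooden handle, 260 mm long, lying loose; origin under its centre. Bystander
- wrench: wrench, 180 mm long, lying loose; origin under its centre. Bystander
- spray: orange-and-white can, 60 mm diameter, 160 mm high, loose; origin under its centre. Bystander
- offcut: ring offcut of tube, 70 mm diameter, 35 mm high, loose; origin under its centre. Bystander
- cup: grey plastic cup, 70 mm diameter, 80 mm high, loose; origin under its centre. Bystander
Mind the look-alikes: they are no part of the job. Leave any brown or turquoise look-alike of the collar alone.

How it is judged:
On the way, in this order (a step that is already met when the one before it is completed fails the run):
1. fingertips about 1 cm above the first tack (green patch) (horizontal distance between the grasp point and tack1 below 0.015 m and z of the grasp point in the frame of tack1 between 0.012 and 0.047 m), for 0.05 s.
2. fingertips about 1 cm above the second tack (horizontal distance between the grasp point and tack2 below 0.015 m and z of the grasp point in the frame of tack2 between 0.012 and 0.047 m), for 0.05 s.
3. fingertips about 1 cm above the third tack (horizontal distance between the grasp point and tack3 below 0.015 m and z of the grasp point in the frame of tack3 between 0.012 and 0.047 m), for 0.05 s.
4. fingertips about 1 cm above the fourth tack (horizontal distance between the grasp point and tack4 below 0.015 m and z of the grasp point in the frame of tack4 between 0.012 and 0.047 m), for 0.05 s.
5. fingertips about 1 cm above the fifth tack (horizontal distance between the grasp point and tack5 below 0.015 m and z of the grasp point in the frame of tack5 between 0.012 and 0.047 m), for 0.05 s.
6. fingertips about 1 cm above the sixth tack (horizontal distance between the grasp point and tack6 below 0.015 m and z of the grasp point in the frame of tack6 between 0.012 and 0.047 m), for 0.05 s.
7. fingertips about 1 cm above the seventh tack (horizontal distance between the grasp point and tack7 below 0.015 m and z of the grasp point in the frame of tack7 between 0.012 and 0.047 m), for 0.05 s.
8. fingertips about 1 cm above the eighth tack (red patch) (horizontal distance between the grasp point and tack8 below 0.015 m and z of the grasp point in the frame of tack8 between 0.012 and 0.047 m), for 0.05 s.
9. lever pushed all the way over (value of joint mode above 0.88 rad), for 0.1 s.
At the end, for the whole second after the job is handed in: Lever beyond 0.88 of its 1.0 rad; collar upright, at rest, within 6 mm of its start; no bystander moved 30 mm. On the way the point 19 mm behind the fingertips passed all eight tacks in order, within 15 mm sideways and 12 to 47 mm above the flange (value of joint mode above 0.88 rad and distance of collar from where it was at the start of the episode below 0.006 m and angle between collar's own z axis and vertical below 0.05 rad and linear speed of collar below 0.01 m/s and distance of each of magnet, brush, hammer, wrench, spray, offcut, cup from where it was at the start of the episode below 0.03 m); the robot touches nothing.
It fails at once if the collar is touched (contact force between any of the fingers, the arm and collar above 1 N).
It fails at once if the collar is shifted or lifted by more than 6 mm (distance of collar from where it was at the start of the episode above 0.006 m).
It fails at once if the fingers cut low across the collar's opening (horizontal distance between the grasp point and collar below 0.045 m and z of the grasp point in the frame of collar below 0.155 m).
It fails at once if a bystander is moved or lifted by more than 30 mm (distance of any of magnet, brush, hammer, wrench, spray, offcut, cup from where it was at the start of the episode above 0.03 m).
It also fails if it takes over 58 s, if anything falls off the work surface, if the arm or the gripper's body presses on something with over 40 N, if the wrist force passes 120 N, or if a joint passes its speed limit or range.

## Robot

A 7-joint arm with a two-finger parallel gripper is mounted at the origin on the work surface. World frame = base frame: x ahead of the robot, y to its left, z up, the work surface at z = 0. Lengths are in m, angles in rad, forces in N, time in s.
With the tool pointing down it reaches from about 0.425 to 0.875 m from the base axis. Payload 4.7 kg.
Tool frame: the origin (TCP) lies at the very end of the fingers, on their centre line; the grasp point (between the pads) lies 19 mm behind it (ctrl.grasp_offset is the distance from the TCP to the grasp point, in m); z points along the fingers, y is the direction in which the jaws open and shut (so a half turn about z gives the same grasp; the last joint's range is limited). The gripper opens to 87 mm and grips with 3 to 60 N. Pads are 19 mm wide; open, the fingers measure 117 mm over their backs; the gripper's body (75 mm by 190 mm) begins 51 mm behind the grasp point.
Start: joints at [-1.32, 0.321, -0.07, 1.45, 0.023, 1.371, -0.057], TCP at [0.153, 0.632, 0.223] pointing down, gripper open.
Joint ranges: [-2.86, 2.86], [-0.3, 2.09], [-1.38, 1.24], [0.06, 2.45], [-1.56, 4.7], [0.09, 2.05], [-2.69, 2.69]. Speed limits (rad/s): [2.57, 2.57, 3.14, 3.14, 3.14, 3.14, 3.14].

## Interface

Orientations are given as a rotation vector (axis times angle).
In Python, from bench import ctrl gives the robot as it stands.
- The arm moves only by the shell command python3 -m creep 'ROWS' [FORCE]. ROWS is JSON, a list that holds one entry, the list of rows, each a list of 7 numbers: the opening, from 0 (shut) to 1 (fully open), then the shift along the tool's x, y, z in mm, then the turn, a rotation vector about the tool's x, y, z in rad. In form: [[[grip, dx, dy, dz, rx, ry, rz], ...]]. A call has 1 to 5 rows; each row is the pose to reach, as a shift and turn from the pose commanded when the call began, along the tool's axes at that moment; what a row does not reach only later rows make up. A row lasts 1/10 s, in which the tool goes at most 50 mm and 8.59 degrees, less where a joint would pass 70% of its speed; a pose out of reach is approached as far as the arm can. A call with a gripper value outside its range is refused whole. The fingers move at their own pace and stop on an object; FORCE is the grip in N (left out, the last holds). Time passes only in rows, so rows that repeat a pose let the fingers close. It gives the time, the measured TCP pose, the force and the opening at its end, in the units of the state.
- ctrl.get_state(): the state, without advancing time (a new reading comes with each control period).
- ctrl.get_image(name): name is "scene" or "top"; returns the picture (480x640x3 uint8, red, green, blue); there is no depth.
- ctrl.camera_params(name): a dict with "K" (3x3 intrinsics, pixels), "k1" (the pictures are not rectified: a ray, as slopes to the right and down, at radius r is drawn at 1 + k1 r^2 times it, then the intrinsics apply), "pose" (4x4, takes a point from camera to world coordinates). Camera axes: x right, y down, z forward; pixel columns grow to the right and rows downward; lengths in m; the calibration is good to about 2 mm. A picture is of the moment at which its call begins. camera_params takes no time and is no camera call.
- ctrl.close_job(): hands the job in, once; it reports no verdict.
The state is a dict: "time": time; "joint_positions": joint angles; "qd": joint speeds; "joint_torque": joint torques, N m; "position": TCP position; "tool_rot": TCP orientation; "ft_force": force on the tool from outside, world axes, zero at the start; "torque": the same for the moment, N m; "grip_width": opening from 0.0 (shut) to 1.0 (fully open).
Only numpy, scipy, OpenCV 4.12 (cv2) and the standard library are available. Lean on these libraries where they do the work, as an engineer would, in place of code of your own. Each camera call takes 0.05 s, during which the arm holds its last target. There are 200 camera calls.

## Working session

There is one attempt and no reset: what is moved stays moved. The work goes in short steps, Python scripts to look and compute and a shell command to move; the robot and the scene stay as the last step left them, time stands still between calls to the robot, and variables do not carry over. Pictures are saved under pics/ and viewed, about 8 in all and at most 12, crops included, and the job is handed in when it is done.

```bash
mkdir -p pics; ls; python3 - <<'E'
from bench import ctrl
import cv2,numpy as np
np.set_printoptions(precision=4,suppress=True)
for n in("top","scene"):
    cv2.imwrite(f"pics/{n}0.png",ctrl.get_image(n)[:,:,::-1]); p=ctrl.camera_params(n);print(n,p)
s=ctrl.get_state();print(s,ctrl.grasp_offset)
E
```

```text
pics
top {'K': array([[556.2834,   0.    , 313.5009],
       [  0.    , 556.2834, 244.9588],
       [  0.    ,   0.    ,   1.    ]]), 'k1': -0.07112357969663735, 'pose': array([[ 0.0286, -0.9828,  0.1827,  0.21  ],
       [-0.9996, -0.0268,  0.0119, -0.0121],
       [-0.0068, -0.1829, -0.9831,  1.4797],
       [ 0.    ,  0.    ,  0.    ,  1.    ]])}
scene {'K': array([[476.8333,   0.    , 315.907 ],
       [  0.    , 476.8333, 238.5009],
       [  0.    ,   0.    ,   1.    ]]), 'k1': 0.02141564573863354, 'pose': array([[-0.5473,  0.5415, -0.6382,  1.2754],
       [ 0.8367,  0.3713, -0.4026,  0.533 ],
       [ 0.0189, -0.7543, -0.6562,  0.9616],
       [ 0.    ,  0.    ,  0.    ,  1.    ]])}
{'time': 0.1, 'joint_positions': array([-1.3199,  0.3217, -0.0701,  1.4516,  0.0227,  1.3708, -0.0569]), 'qd': array([ 0.0008, -0.0004,  0.0006, -0.0049, -0.0004,  0.0007,  0.0008]), 'joint_torque': array([ -0.0003, -49.2573,  -0.406 , -31.3398,  -0.0643,   0.0396,
         0.0001]), 'position': array([0.1525, 0.6313, 0.2216]), 'tool_rot': array([-0.3712, -3.1195,  0.0027]), 'ft_force': array([-0.4338,  0.2205, -0.1541]), 'torque': array([-0.0383, -0.0032,  0.0391]), 'grip_width': 0.9990121137182794} 0.0187
```

View pics/top0.png

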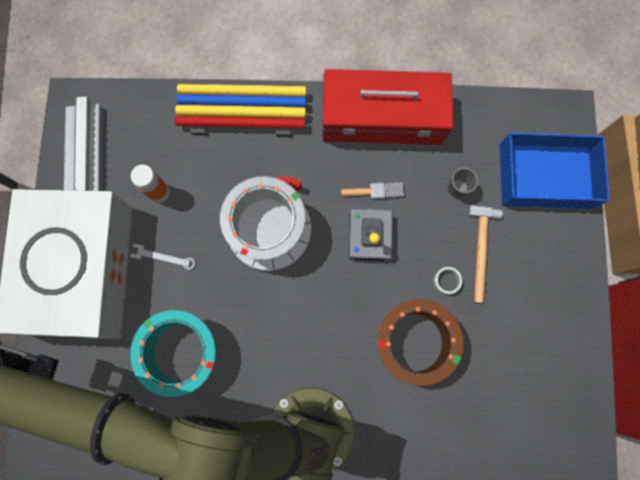

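View pics/scene0.png

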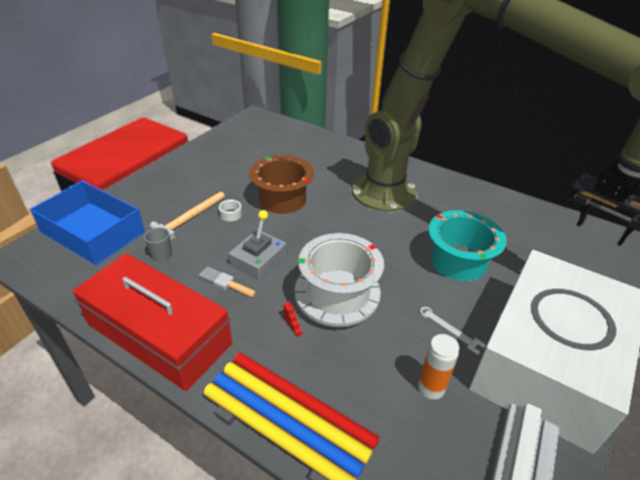

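Both views show three collars. In the top view the grey one on the turntable is at (265,218), turquoise at (173,350), brown at (421,342). The grey one fits the description. Its green patch is near (296,196) and its red patch near (244,252). The lever's yellow knob is at (374,238), with the blue lamp at (357,249) and the green lamp at (357,216). Next is one close crop to check this.

```bash
python3 - <<'E'
import cv2,numpy as np
t=cv2.imread("pics/top0.png")
a=cv2.resize(t[170:275,210:320],None,fx=5,fy=5,interpolation=cv2.INTER_CUBIC)
b=cv2.resize(t[200:270,340:400],None,fx=4,fy=4,interpolation=cv2.INTER_CUBIC)
c=np.zeros((525,800,3),np.uint8);c[:,:550]=a;c[:280,555:795]=b
cv2.imwrite("pics/c1.png",c)
E
```

```text
(no output)
```

View pics/c1.png

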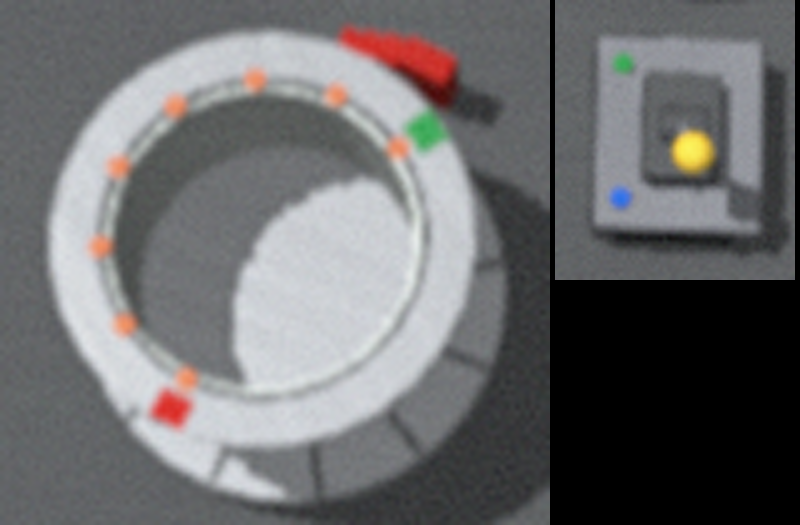

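The crop confirms the choice. The eight tacks run counterclockwise from beside the green patch (399,148) to beside the red patch (188,379). The knob is at (692,152), towards the blue lamp (620,198) and away from the green lamp (623,63).

```bash
cat > h.py <<'E'
from bench import ctrl
import cv2,numpy as np
from scipy.spatial.transform import Rotation as R
from scipy.optimize import least_squares
np.set_printoptions(precision=4,suppress=True)
P={n:ctrl.camera_params(n) for n in("top","scene")}
def at(n,uv,z):
    p=P[n];u=cv2.undistortPoints(np.float64(uv).reshape(-1,1,2),p["K"],np.array([p["k1"],0,0,0.])).reshape(-1,2)
    d=np.c_[u,np.ones(len(u))]@p["pose"][:3,:3].T;o=p["pose"][:3,3]
    return (o+d*((z-o[2])/d[:,2])[:,None])[:,:2]
def delta(target):  # tool-axis shift in mm from the measured pose
    s=ctrl.get_state();return R.from_rotvec(s["tool_rot"]).inv().apply((np.array(target)-s["position"]))*1000
E
python3 - <<'E'
from h import *
t=np.array([(399,148),(336,96),(256,80),(176,106),(119,167),(101,246),(125,324),(188,379)])
X=at("top",(t+.5)/5-.5+[210,170],.155)
a=np.radians(30*np.arange(8))
f=lambda q:(X-np.c_[q[0]+.08*np.cos(a+q[2]),q[1]+.08*np.sin(a+q[2])]).ravel()
m=X.mean(0);best=min((least_squares(f,[m[0],m[1],y0]) for y0 in(-2,0,2)),key=lambda r:r.cost);q=best.x
print("collar",q,"res mm",f(q).reshape(-1,2)*1000)
T=np.c_[q[0]+.08*np.cos(a+q[2]),q[1]+.08*np.sin(a+q[2]),np.full(8,.167)];np.save("T.npy",T);print(T)
g=lambda x,y,z:at("top",[((x-555+.5)/4-.5+340,(y+.5)/4-.5+200)],z)
K=g(692,152,.142);G=g(623,63,.05);B=g(620,198,.05);print("knob",K,"lampG",G,"B",B,"box",at("top",[(371,234)],.05))
print("yellow scene knob",at("scene",[(263,214)],.142),"boxes: white",at("top",[(128,190),(128,335)],.2),"spray",at("top",[(143,175)],.16))
s=ctrl.get_state();print(R.from_rotvec(s["tool_rot"]).as_matrix());
for p in T: print(delta(p).round(1))
E
```

```text
collar [ 0.5227  0.1316 -0.9549] res mm [[ 0.1132  0.2871]
 [-0.584   0.577 ]
 [-0.353  -0.2354]
 [-0.3335 -0.0572]
 [-0.317   0.0157]
 [ 0.3526 -0.3595]
 [ 0.5279  0.0399]
 [ 0.5937 -0.2676]]
[[0.5689 0.0663 0.167 ]
 [0.5954 0.0982 0.167 ]
 [0.6024 0.139  0.167 ]
 [0.588  0.1778 0.167 ]
 [0.5561 0.2043 0.167 ]
 [0.5153 0.2113 0.167 ]
 [0.4765 0.1969 0.167 ]
 [0.45   0.1651 0.167 ]]
knob [[ 0.4808 -0.1433]] lampG [[ 0.5582 -0.1063]] B [[ 0.4676 -0.1056]] box [[ 0.509  -0.1447]]
yellow scene knob [[ 0.4748 -0.1475]] boxes: white [[0.5703 0.4544]
 [0.2256 0.4237]] spray [[0.6211 0.4346]]
[[-0.9721  0.2346 -0.0003]
 [ 0.2346  0.9721 -0.0017]
 [-0.0001 -0.0017 -1.    ]]
[-537.4 -451.4   55.4]
[-555.6 -414.3   55.4]
[-552.9 -373.    55.3]
[-529.8 -338.6   55.2]
[-492.6 -320.3   55.2]
[-451.3 -323.1   55.2]
[-416.9 -346.2   55.2]
[-398.7 -383.4   55.3]
```

```bash
python3 -m creep '[[[0,0,0,-50,0,0,-0.1],[0,0,0,-100,0,0,-0.2],[0,0,0,-150,0,0,-0.237],[0,0,0,-150,0,0,-0.237],[0,0,0,-150,0,0,-0.237]]]' 10
python3 -c "
from h import *
T=np.load('T.npy');p=T[0].copy();p[2]=.32;print(delta(p),ctrl.get_state()['joint_positions']);print(R.from_rotvec(ctrl.get_state()['tool_rot']).as_matrix())"
```

```text
time: 0.6
position: [0.1526, 0.6323, 0.3739]
tool_rot: [-0.0, 3.141, 0.004]
ft_force: [0.3, 0.2, -1.0]
grip_width: 0.63
[-416.2467 -566.1977   52.6944] [-1.3055  0.3023 -0.095   1.1783  0.0285  1.6595  0.1772]
[[-1.     -0.0001  0.0006]
 [-0.0001  1.      0.0026]
 [-0.0006  0.0026 -1.    ]]
```

```bash
python3 -m creep '[[[0,-28,-38,0,0,0,0],[0,-56,-76,0,0,0,0],[0,-84,-114,0,0,0,0],[0,-112,-152,0,0,0,0],[0,-140,-190,0,0,0,0]]]' 
python3 -m creep '[[[0,-28,-38,0,0,0,0],[0,-56,-76,0,0,0,0],[0,-84,-114,0,0,0,0],[0,-112,-152,0,0,0,0],[0,-140,-190,0,0,0,0]]]' 
python3 -m creep '[[[0,-28,-38,0,0,0,0],[0,-56,-76,0,0,0,0],[0,-84,-114,0,0,0,0],[0,-112,-152,0,0,0,0],[0,-136,-186,0,0,0,0]]]' 
python3 -m creep '[[[0,0,0,0,0,0,0],[0,0,0,20,0,0,0],[0,0,0,40,0,0,0],[0,0,0,50,0,0,0],[0,0,0,50,0,0,0]]]' 
python3 -c "
from h import *
T=np.load('T.npy');print(delta(T[0]),ctrl.get_state()['joint_positions']);print(R.from_rotvec(ctrl.get_state()['tool_rot']).as_matrix())
cv2.imwrite('pics/s1.png',cv2.resize(ctrl.get_image('scene')[180:360,220:460,::-1],None,fx=3,fy=3,interpolation=cv2.INTER_CUBIC))"
```

```text
time: 1.1
position: [0.2931, 0.4394, 0.3703]
tool_rot: [-0.0, -3.14, 0.005]
ft_force: [0.1, -0.6, 0.8]
grip_width: 0.171
time: 1.6
position: [0.4327, 0.2497, 0.3705]
tool_rot: [0.0, -3.139, 0.003]
ft_force: [0.0, -0.4, -0.1]
grip_width: 0.001
time: 2.1
position: [0.5688, 0.0635, 0.3704]
tool_rot: [-0.002, -3.138, 0.002]
ft_force: [0.6, 0.8, 0.7]
grip_width: 0.011
time: 2.6
position: [0.5671, 0.0664, 0.3199]
tool_rot: [0.001, -3.137, 0.001]
ft_force: [-0.7, 0.2, -1.1]
grip_width: 0.006
[ -2.5424   0.0084 152.8915] [-0.603   0.1287  0.493   1.507  -0.0605  1.526   1.4613]
[[-1.     -0.0009 -0.0048]
 [-0.0009  1.     -0.0009]
 [ 0.0048 -0.0009 -1.    ]]
```

View pics/s1.png

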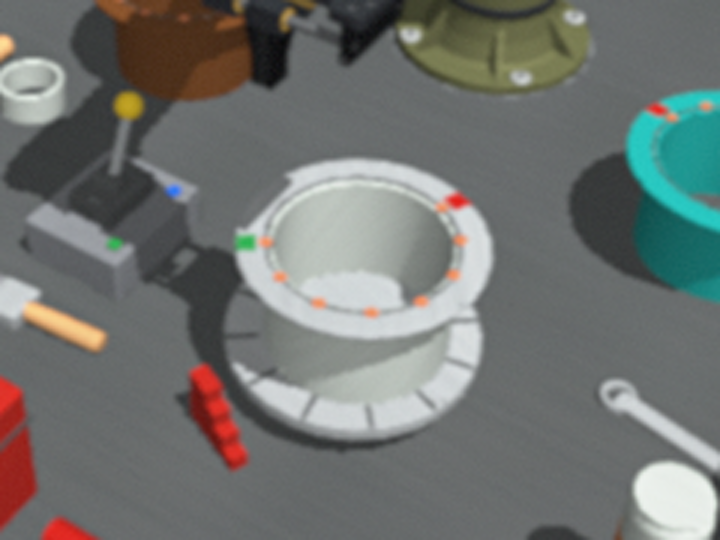

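The fingers (about (268,75) in the crop) hang high on the green side of the collar. The tacks are clear: green-patch tack at (265,242), red-patch tack at (441,208). I'll check this view against the top fit.

```bash
python3 - <<'E'
from h import *
t=np.array([(265,242),(280,277),(318,303),(372,313),(421,301),(454,275),(460,240),(441,208)])
X=at("scene",(t+.5)/3-.5+[220,180],.155);T=np.load("T.npy")
print((X-T[:,:2])*1000)
s=ctrl.get_state();print(s["position"],at("scene",[((268+.5)/3-.5+220,(80+.5)/3-.5+180)],s["position"][2]))
E
```

```text
[[1.2049 0.4347]
 [1.4319 0.8769]
 [1.6002 0.3233]
 [1.445  1.8472]
 [0.5754 0.5618]
 [1.3356 1.3364]
 [1.4962 0.5311]
 [2.3761 0.75  ]]
[0.5678 0.0664 0.3215] [[0.5707 0.0682]]
```

The two views agree to within 2.5 mm. Descending over tack 1.

```bash
python3 -m creep '[[[0,-2,0,30,0,0,0],[0,-2,0,60,0,0,0],[0,-2,0,90,0,0,0],[0,-2,0,110,0,0,0],[0,-2,0,110,0,0,0]]]' 
python3 -m creep '[[[0,0,0,15,0,0,0],[0,0,0,30,0,0,0],[0,0,0,40,0,0,0],[0,0,0,40,0,0,0],[0,0,0,40,0,0,0]]]' 
python3 -c "
from h import *
T=np.load('T.npy')
for p in T[:3]:print(delta(p))"
```

```text
time: 3.15
position: [0.5691, 0.0661, 0.2104]
tool_rot: [0.001, -3.137, 0.002]
ft_force: [-0.4, -0.2, -0.5]
grip_width: 0.008
time: 3.65
position: [0.5707, 0.066, 0.1726]
tool_rot: [-0.0, 3.142, -0.0]
ft_force: [-0.2, -0.2, 0.8]
grip_width: 0.009
[1.8007 0.3598 5.6448]
[-24.6623  32.2123   5.6456]
[-31.6536  73.0289   5.6456]
```

```bash
python3 -m creep '[[[0,1,0,5,0,0,0],[0,1,0,5,0,0,0],[0,-12,16,5,0,0,0],[0,-25,32,5,0,0,0],[0,-25,32,5,0,0,0]]]' 
python3 -m creep '[[[0,0,0,0,0,0,0],[0,-5,20,0,0,0,0],[0,-7,41,0,0,0,0],[0,-7,41,0,0,0,0],[0,-7,41,0,0,0,0]]]' 
python3 -c "
from h import *
T=np.load('T.npy')
for p in T[1:5]:print(delta(p))"
```

```text
time: 4.15
position: [0.5967, 0.1012, 0.1676]
tool_rot: [-0.006, 3.14, 0.002]
ft_force: [0.6, -0.2, -0.5]
grip_width: 0.009
time: 4.65
position: [0.6024, 0.1392, 0.1675]
tool_rot: [0.002, -3.141, 0.001]
ft_force: [0.2, 0.3, 1.3]
grip_width: 0.007
[  7.0636 -41.0288   0.5645]
[ 0.0305 -0.2194  0.5485]
[14.3445 38.6392  0.5365]
[46.17   65.1347  0.5318]
```

Tracking is within about 3 mm; on to tacks 4 to 8.

```bash
python3 -m creep '[[[0,5,20,0,0,0,0],[0,14,39,0,0,0,0],[0,14,39,0,0,0,0],[0,14,39,0,0,0,0],[0,14,39,0,0,0,0]]]' 
python3 -m creep '[[[0,16,15,0,0,0,0],[0,32,26,0,0,0,0],[0,32,26,0,0,0,0],[0,32,26,0,0,0,0],[0,32,26,0,0,0,0]]]' 
python3 -m creep '[[[0,20,5,0,0,0,0],[0,41,7,0,0,0,0],[0,41,7,0,0,0,0],[0,41,7,0,0,0,0],[0,41,7,0,0,0,0]]]' 
python3 -c "
from h import *
T=np.load('T.npy')
for p in T[5:]:print(delta(p))"
```

```text
time: 5.15
position: [0.5892, 0.1758, 0.1678]
tool_rot: [0.003, 3.141, -0.001]
ft_force: [-0.2, -0.2, -0.5]
grip_width: 0.004
time: 5.65
position: [0.5577, 0.2022, 0.1678]
tool_rot: [0.003, 3.141, -0.001]
ft_force: [-0.2, 0.7, 0.4]
grip_width: 0.004
time: 6.15
position: [0.5169, 0.2101, 0.1678]
tool_rot: [0.002, 3.14, -0.0]
ft_force: [-0.4, 0.3, -0.2]
grip_width: 0.006
[1.5939 1.1864 0.7794]
[ 40.4155 -13.2273   0.7356]
[ 66.8291 -45.1208   0.7113]
```

```bash
python3 -m creep '[[[0,20,-5,0,0,0,0],[0,40,-13,0,0,0,0],[0,40,-13,0,0,0,0],[0,40,-13,0,0,0,0],[0,40,-13,0,0,0,0]]]' 
python3 -m creep '[[[0,13,-16,0,0,0,0],[0,27,-32,0,0,0,0],[0,27,-32,0,0,0,0],[0,27,-32,0,0,0,0],[0,27,-32,0,0,0,0]]]' 
python3 -c "
from h import *
T=np.load('T.npy')
print(delta(T[7]))
cv2.imwrite('pics/t2.png',ctrl.get_image('top')[:,:,::-1])"
python3 -m creep '[[[0,0,0,-30,0,0,0],[0,0,0,-70,0,0,0],[0,0,0,-110,0,0,0],[0,0,0,-110,0,0,0],[0,0,0,-110,0,0,0]]]' 
python3 -c "
from h import *
print(delta([.435,-.145,.26]),ctrl.get_state()['joint_positions'])"
```

```text
time: 6.65
position: [0.4768, 0.198, 0.1678]
tool_rot: [0.001, 3.14, 0.0]
ft_force: [0.3, -0.1, 0.1]
grip_width: 0.004
time: 7.15
position: [0.4495, 0.1667, 0.1678]
tool_rot: [-0.001, 3.141, 0.0]
ft_force: [-0.4, -0.7, -0.0]
grip_width: 0.006
[-0.5738 -1.64    0.7531]
time: 7.7
position: [0.4494, 0.1667, 0.2783]
tool_rot: [-0.001, 3.14, 0.002]
ft_force: [0.3, 0.2, -0.1]
grip_width: -0.0
[  14.703  -311.6826   18.0145] [-0.8156 -0.086   0.3821  1.784   0.0323  1.4353  1.1324]
```

```bash
python3 -m creep '[[[0,3,-45,0,0,0,0],[0,6,-90,0,0,0,0],[0,9,-135,0,0,0,0],[0,12,-180,0,0,0,0],[0,15,-225,0,0,0,0]]]' 
python3 -m creep '[[[0,0,-40,0,0,0,0],[0,0,-80,0,0,0,0],[0,0,-87,0,0,0,0],[0,0,-87,0,0,0,0],[0,0,-87,0,0,0,0]]]' 
python3 -c "
from h import *
print(delta([.435,-.145,.128]),ctrl.get_state()['joint_positions'])
cv2.imwrite('pics/s2.png',cv2.resize(ctrl.get_image('scene')[130:310,170:410,::-1],None,fx=3,fy=3,interpolation=cv2.INTER_CUBIC))"
```

```text
time: 8.2
position: [0.4327, -0.0605, 0.276]
tool_rot: [0.002, -3.14, 0.001]
ft_force: [0.4, -0.0, -0.2]
grip_width: 0.007
time: 8.7
position: [0.4336, -0.1444, 0.2767]
tool_rot: [0.003, -3.14, -0.001]
ft_force: [-0.1, -0.6, -0.2]
grip_width: 0.007
[ -1.6784  -0.6193 148.6475] [-0.5847 -0.1998  0.7481  1.8389  0.1363  1.4529  1.7098]
```

View pics/s2.png

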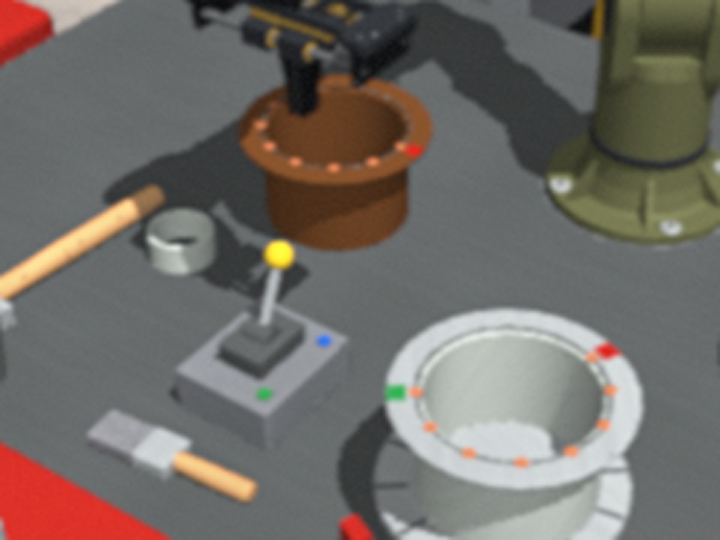

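The fingertips at (300,108) hang behind the knob at (279,255) on the blue-lamp side, and nothing is in the way. I'll descend, then push in +x (tool −x).

```bash
python3 -m creep '[[[0,0,0,40,0,0,0],[0,0,0,80,0,0,0],[0,0,0,120,0,0,0],[0,0,0,145,0,0,0],[0,0,0,145,0,0,0]]]' 
python3 -m creep '[[[0,-10,-1,0,0,0,0],[0,-20,-1,0,0,0,0],[0,-30,-1,0,0,0,0],[0,-40,-1,0,0,0,0],[0,-45,-1,0,0,0,0]]]' 
python3 -c "
from h import *
print(delta([.52,-.145,.128]))
I=ctrl.get_image('scene')
cv2.imwrite('pics/s3.png',cv2.resize(I[130:310,170:410,::-1],None,fx=3,fy=3,interpolation=cv2.INTER_CUBIC))"
```

```text
time: 9.25
position: [0.4309, -0.1439, 0.1292]
tool_rot: [0.004, -3.134, 0.0]
ft_force: [0.1, -0.2, 0.1]
grip_width: 0.009
time: 9.75
position: [0.4803, -0.1457, 0.1338]
tool_rot: [-0.004, 3.14, 0.0]
ft_force: [-0.7, 1.1, 0.7]
grip_width: 0.009
[-39.7273   0.5941   5.8758]
```

View pics/s3.png

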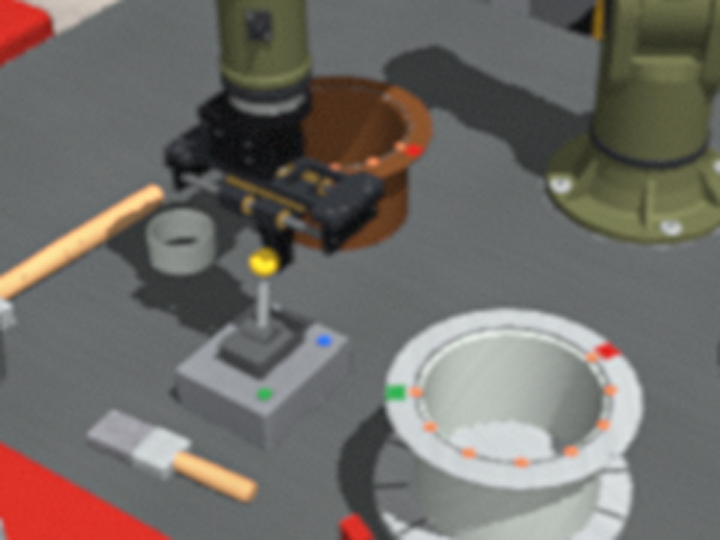

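The knob has moved to (264,262) and now stands near upright, with the fingers behind it. Pushing on gently.

```bash
python3 -m creep '[[[0,-8,0,5,0,0,0],[0,-16,0,5,0,0,0],[0,-24,0,5,0,0,0],[0,-32,0,5,0,0,0],[0,-38,0,5,0,0,0]]]' 
python3 -m creep '[[[0,-3,0,0,0,0,0],[0,-6,0,0,0,0,0],[0,-8,0,0,0,0,0],[0,-8,0,0,0,0,0],[0,-8,0,0,0,0,0]]]' 
python3 -c "
from h import *
I=ctrl.get_image('scene')
cv2.imwrite('pics/s4.png',cv2.resize(I[130:310,170:410,::-1],None,fx=3,fy=3,interpolation=cv2.INTER_CUBIC))"
```

```text
time: 10.3
position: [0.5173, -0.1469, 0.1276]
tool_rot: [0.001, -3.141, 0.0]
ft_force: [-1.2, 0.4, -1.0]
grip_width: 0.008
time: 10.8
position: [0.5249, -0.1472, 0.1277]
tool_rot: [0.0, 3.141, -0.0]
ft_force: [-0.9, -0.3, -0.7]
grip_width: 0.004
```

View pics/s4.png

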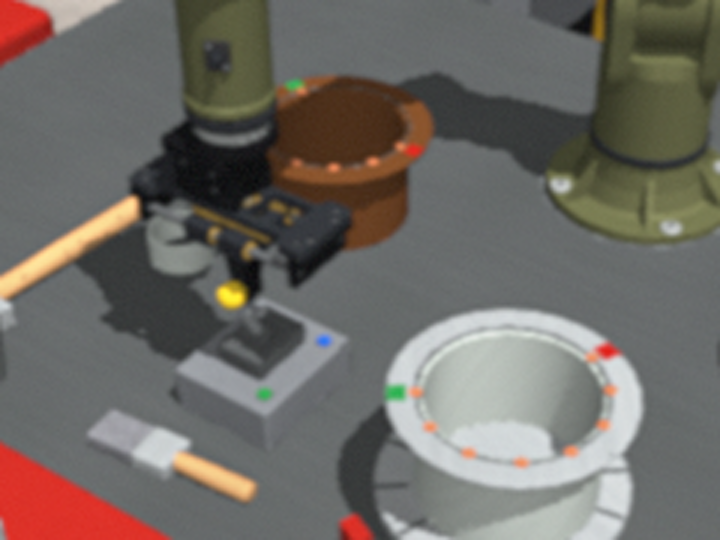

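The knob is at (231,294), leaning well over to the green side, but the force is only about 1 N, so it is not at the stop yet. I'll push until the force rises.

```bash
python3 -m creep '[[[0,-2,0,0,0,0,0],[0,-4,0,0,0,0,0],[0,-5,0,0,0,0,0],[0,-5,0,0,0,0,0],[0,-5,0,0,0,0,0]]]' 
python3 -c "
from h import *
f=ctrl.get_state()['ft_force'];print(f,at('scene',[((231+.5)/3-.5+170,(294+.5)/3-.5+130)],.143))"
```

```text
time: 11.35
position: [0.5288, -0.147, 0.1273]
tool_rot: [0.0, -3.14, -0.001]
ft_force: [-4.4, 0.5, 2.2]
grip_width: 0.009
[-4.3879  0.4807  2.2378] [[ 0.5472 -0.1461]]
```

```bash
python3 -m creep '[[[0,-1,0,0,0,0,0],[0,-2,0,0,0,0,0],[0,-3,0,0,0,0,0],[0,-3,0,0,0,0,0],[0,-3,0,0,0,0,0]]]'
```

```text
time: 11.85
position: [0.5293, -0.1471, 0.1271]
tool_rot: [-0.001, -3.134, -0.003]
ft_force: [-11.2, 1.5, 7.3]
grip_width: 0.006
```

The force climbs to 11 N with almost no travel, so the lever is at the stop. I'll back off, rise and check.

```bash
python3 -m creep '[[[0,10,0,0,0,0,0],[0,25,0,0,0,0,0],[0,45,0,0,0,0,0],[0,60,0,0,0,0,0],[0,60,0,0,0,0,0]]]' 
python3 -m creep '[[[0,0,0,-40,0,0,0],[0,0,0,-80,0,0,0],[0,0,0,-120,0,0,0],[0,0,0,-140,0,0,0],[0,0,0,-140,0,0,0]]]' 
python3 - <<'E'
from h import *
c=lambda n,a,b,d,e:cv2.resize(ctrl.get_image(n)[a:b,d:e,::-1],(400,400),interpolation=cv2.INTER_CUBIC)
cv2.imwrite('pics/f.png',np.hstack([c('scene',180,340,190,350),c('top',120,320,120,320)]))
a=cv2.imread('pics/top0.png').astype(int);b=ctrl.get_image('top')[:,:,::-1].astype(int)
A=np.s_[172:272,215:315];print("collar crop diff",np.abs(a-b)[A].mean(),ctrl.get_state()['ft_force'])
E
```

```text
time: 12.35
position: [0.4722, -0.1471, 0.1278]
tool_rot: [0.001, 3.139, 0.003]
ft_force: [0.3, -0.2, 0.3]
grip_width: 0.004
time: 12.85
position: [0.4761, -0.1473, 0.2713]
tool_rot: [-0.001, 3.133, 0.0]
ft_force: [0.6, 0.7, 0.2]
grip_width: 0.004
collar crop diff 2.6531333333333333 [-0.1805  0.0576 -0.1185]
```

View pics/f.png

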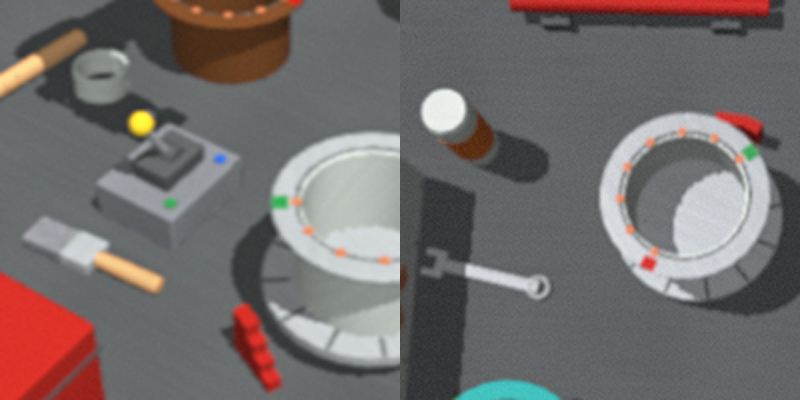

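The knob is at (141,123) in the left half, resting over on the green-lamp side with the arm clear. The collar, magnet, wrench, spray can and brush look undisturbed.

```bash
python3 -c "
from h import *
print(at('scene',[(246.2,229)],.142))
ctrl.close_job()"
```

```text
[[ 0.5513 -0.1444]]
the job is handed in; nothing more can be done
```

The dry run is done, the lever is over on the green-lamp side, and the job is handed in at about 13 s of robot time. `close_job` gives no verdict, so what follows is from my own checks.

- **Seam trace:** With the fingers shut and pointing down, I went over tacks 1 to 8, from the green patch to the red, with the fingertips 12–18 mm above the flange. The end-of-move readings at tacks 1 to 8 were within about 3.5 mm of the fitted tack centres. The force stayed at noise level, with no sign of contact. The two cameras agreed on the tack positions to within 2.5 mm.
- **Lever:** I pushed the knob until the force rose from 1 N to 11 N with almost no further travel, which means it was at the stop. After I backed off, the knob stayed at x ≈ 0.551. It had moved about 70–76 mm, depending on which camera gives its starting point, against 77 mm for full travel. That gap is within the camera error, so the stop force is the firmer evidence.
- **Collar and tools:** The final collar picture matched the first to within image noise. The magnet, brush, wrench and spray can looked unmoved. The hammer handle and offcut also looked unmoved in the final scene crop, which did not show the hammer's head. I did not look at the cup again, but the arm never went near it.

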